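# Pin a bar-stool swivel by feel

### The arm

A 7-joint arm with a two-finger parallel gripper is mounted at the origin on the work surface. World frame = base frame: x ahead of the robot, y to its left, z up, the work surface at z = 0. Lengths are in m, angles in rad, forces in N, time in s.
With the tool pointing down it reaches from about 0.35 to 0.9 m from the base axis. Payload 8.1 kg.
Tool frame: the origin (TCP) lies at the very end of the fingers, on their centre line; the grasp point (between the pads) lies 19 mm behind it; z points along the fingers, y is the line along which they close (so a half turn about z gives the same grasp; the last joint's range is limited). The gripper opens to 85 mm and grips with 20 to 120 N. Pads are 22 mm wide; open, the fingers measure 114 mm over their backs; the gripper's body (76 mm by 85 mm) begins 54 mm behind the grasp point. The pads swing forward as they close: fully open they stand 13 mm farther back than shut.
Start: joints at [1.064, 0.434, 0.025, 1.573, -0.012, 1.134, -0.075], TCP at [0.246, -0.575, 0.231] pointing down, gripper open.
Joint ranges: [-2.62, 2.62], [-0.44, 2.09], [-1.27, 1.32], [0.08, 2.57], [-1.32, 4.46], [0.12, 2], [-2.74, 2.74]. Speed limits (rad/s): [2.22, 2.22, 3.01, 3.01, 3.14, 3.14, 3.14].

### API

Orientations are given as a 3x3 rotation matrix whose columns are the frame's x, y, z axes.
In Python, from rig import robot, grab_frame, workorder, nets gives the robot as it stands.
- The arm moves only by the tool send_path, called after "Request:" as name(argument=value, ...) on one line, values as JSON. Schema: {"type":"object","properties":{"plan":{"type":"object","properties":{"segments":{"type":"array","items":{"type":"array","items":{"type":"number"},"minItems":7,"maxItems":7},"minItems":1,"maxItems":8}},"additionalProperties":false,"required":["segments"]},"grip_force":{"type":"number"},"only":{"type":"string"},"quiet":{"type":"boolean"},"lines":{"type":"string"}},"required":["plan"],"additionalProperties":false}. plan is an object whose key "segments" holds a list of rows, 1 to 8 of them, each of 7 numbers: a rotation vector rx, ry, rz in normalised numbers (1 is pi rad), then dx, dy, dz in shares of the most that a row can go, 1 being 62.5 mm, then the finger opening in m; each row shifts and turns the commanded pose from where the row before left it, along the tool's axes as they then stand; what a row does not reach is not made up. A row lasts 1/8 s, in which the tool goes at most 0.0625 m and 0.188 rad, less where a joint would pass 70% of its speed; a pose out of reach is approached as far as the arm can. The fingers move at their own pace and stop on an object; grip_force is the grip in N (left out, the last holds). Time passes only in rows, so rows that do not move let the fingers close. The tool returns the time, the measured TCP pose, the force, the opening and the grip force at its end. only (a regular expression) keeps the lines of the reply that match it, lines (a string "A,B") keeps lines A to B, and quiet returns only ok. A shift or turn number past 1, either way, is cut back to 1. Input that does not fit is refused with a message, and nothing moves.
- robot.read_state(): the state, without advancing time (a new reading comes with each control period).
- grab_frame(name): name is "scene" or "side" or "wrist"; returns a dict with "img" (420x560x3 uint8, blue, green, red), "depth" (420x560 float32, m along the optical axis (not along the pixel's ray), 0 where there is no reading), "fx", "fy", "cx", "cy" (pixels), "dist" ([k1, k2, p1, p2, k3] as OpenCV has them; the pictures are not rectified), "T" (4x4, takes a point from camera to world coordinates). Camera axes: x right, y up, looking along -z (the intrinsics and any distortion apply to the point x, -y, -z); pixel columns grow to the right and rows downward; lengths in m; the calibration is good to about 2 mm. A picture is of the moment at which its call begins.
- workorder.close_job(): hands the job in; it is judged then, once.
Trained networks look in the newest picture that a camera, given by its name, has taken for a name from the list of things; names that differ only in an ending like _2 or _b are one class to them, and where a whole thing is asked for, a point or a joint stands for the part that bears it (a point fixed in the world has none). Each returns a list of dicts, best first, with "p" (0 to 1); they miss things now and then, are a little off and sometimes report something else, mostly with a low value. They report only what shows in the picture. A call takes as long as a camera call. They do not tell look-alikes from the thing itself.
- nets.boxes_of(camera, target): "point" ([column, row] in pixels, amid what is visible of it).
- nets.cut_out(camera, target): "pixels" (420x560 bool, what is visible of it) and "point" ([column, row] in pixels, amid what is visible of it).
- nets.place_of(camera, target): "point" ([column, row] in pixels: a listed point, or the origin of a listed thing).
The state is a dict: "t": time; "qpos": joint angles; "qvel": joint speeds; "joint_torque": joint torques, N m; "position": TCP position; "orientation": TCP orientation; "force": force on the tool from outside, world axes, zero at the start; "moment": the same for the moment, N m; "grip_width": finger opening in m; "gripper_force": force on a finger pad.
Only numpy, scipy, OpenCV 4.12 (cv2) and the standard library are available. Lean on these libraries where they do the work, as an engineer would, in place of code of your own. Each camera call takes 0.05 s, during which the arm holds its last target. There are 200 camera calls.

### The job

The bar-stool seat lies upside down on the pool table so that its legs can be refitted, and its swivel has to be pinned first. Take the red-handled alignment pin from the tool block, lower it slowly into the access hole of the swivel plate until its nose rests on the base plate beneath, and draw the plate round with the pin under light pressure, never knocking or leaning on it hard, until the nose drops into one of the screw holes hidden there. Push the pin gently home until its collar is flush on the swivel plate, leave it standing there, and disturb nothing else on the table.

Things in the scene. Friction and masses are not known exactly. Their poses are not given: they have to be found in the camera images.
- seat: round bar-stool seat lying upside down, fixed, does not move: black vinyl cushion 360 mm across with its board up, 85 mm high; on it the round base plate (to 107 mm) and, after a 6 mm gap, the turning swivel plate (113 to 117 mm above the table). Origin on the table under its centre, z up
- base_plate_top (a point): centre of the fixed round base plate's top face, 107 mm above the table; dark steel on plywood, 238 mm across. It has 4 round screw holes, 12 mm wide, 22 mm deep, 90 degrees apart, centres 66 mm from the swivel axis, always hidden by the swivel plate. At what angle they lie cannot be seen, differs from time to time and does not follow the seat's yaw. Over 35 N marks the plates
- swivel_axis (a point): the swivel's vertical axis at the swivel plate's top face, 117 mm above the table. The plate is a bright aluminium square, 164 mm wide, 4 mm thick, with a low rivet (28 mm across, 2.5 mm high) in the middle and 4 brass hex weld nuts (18 mm across, 5 mm high) near its corners, 64 mm from the axis along each side
- access_hole (a point): centre of the access hole, at the swivel plate's top face: round, 13 mm, right through, the only hole in the plate, 66 mm from the swivel axis at the middle of one side. Its x axis points away from the swivel axis. At the start it is at least 15 degrees of turn from any hidden screw hole, and turning either way brings it over one within 75 degrees
- swivel (a joint): turn of the swivel plate on the seat (rad), positive anticlockwise seen from above; free to turn to 3.1 either way against a steady friction of about 0.2 N m (some 3 N at the access hole); stays where it is left
- pin: alignment pin, loose, 0.1 to 0.2 kg, upright in the tool block at the start. Origin at the tip of its nose, z up along the pin. Steel shank 10 mm in diameter, 27 mm long, nose tapered over the last 5 mm to 5 mm wide; collar 26 mm across, 27 to 31 mm above the tip. Tip 10 mm below the swivel plate's top face: nose on the base plate. 27 mm below: collar flush, fully home
- pin_handle (a point): the place to grip the pin: on its axis, 60 mm above the tip. Red round handle with black bands, 22 mm across, 31 to 79 mm above the tip
- block_hole (a point): mouth of the hole, 12 mm wide and 36 mm deep, that holds the pin at the start (collar on the block's top), 45 mm above the table. The tool block is fixed, light wood, 60 x 170 x 45 mm; the hole is 45 mm from its centre along its long (y) axis, away from the thin steel drifts, up to 45 mm tall, 75 mm and more from the hole
- parts_dish: bystander: steel dish with brass bolts, 100 mm across, 24 mm high, loose; origin under its centre
- screwdriver: bystander: yellow-handled screwdriver lying on the cloth, loose
- chalk: bystander: blue cue chalk, 23 mm cube, loose; origin under its centre
Not all that is in view belongs to the job. Of the things that look like the pin, the smallest one is meant.

How it is judged:
By the outcome, as a careful person would: the job done as asked, in the order asked, and still so for the second after the job is handed in, with the robot touching nothing.
It also fails if it takes over 72 s, if anything falls off the work surface, if the arm or the gripper's body presses on something with over 40 N, if the wrist force passes 120 N, or if a joint passes its speed limit or range.

## Working session

There is one attempt and no reset: what is moved stays moved. The work goes in short steps, Python scripts to look and compute and a tool call to move; the robot and the scene stay as the last step left them, time stands still between calls to the robot, and variables do not carry over. Pictures are saved under pics/ and viewed, at most 10 in all, crops included, and the job is handed in when it is done.

```bash
ls; mkdir -p pics; cat > h.py <<'E'
import numpy as np, cv2
from rig import robot, grab_frame, workorder, nets
def ray(f,px):
    K=np.array([[f['fx'],0,f['cx']],[0,f['fy'],f['cy']],[0,0,1.]])
    u=cv2.undistortPoints(np.array([[px]],float),K,np.array(f['dist'],float))[0,0]
    d=np.array([u[0],-u[1],-1.]); T=np.array(f['T']); return T[:3,3],T[:3,:3]@d
def atz(f,px,z):
    o,d=ray(f,px); return o+d*(z-o[2])/d[2]
def atd(f,px):
    o,d=ray(f,px); c,r=int(round(px[0])),int(round(px[1])); w=f['depth'][max(r-1,0):r+2,max(c-1,0):c+2]; w=w[w>0]
    return o+d*(np.median(w) if len(w) else np.nan)
E
cat > a.py <<'E'
from h import *
np.set_printoptions(precision=4,suppress=True)
Z=dict(swivel_axis=.117,access_hole=.117,pin_handle=.045+.033-.004,block_hole=.045,seat=0,parts_dish=0,chalk=0,pin=.018,screwdriver=0.01)
ims=[]
for c in ['scene','side']:
    f=grab_frame(c); ims.append(f['img']); print(c, np.array(f['T'])[:3,3])
    for n in Z:
        for r in nets.place_of(c,n)[:4]:
            if r['p']>.2: print(n,round(r['p'],2),np.round(r['point'],1),atz(f,r['point'],Z[n])[:2],atd(f,r['point']))
    cv2.imwrite(f'pics/{c}.png',f['img'])
print(robot.read_state())
E
python3 a.py
```

```text
pics
scene [ 1.2257 -0.7593  0.7879]
swivel_axis 0.74 [305.5 184.2] [0.5555 0.1526] [0.5601 0.1464 0.1216]
access_hole 0.91 [296.2 172.7] [0.4993 0.1847] [0.4956 0.1895 0.1136]
pin_handle 0.95 [134.6 231.8] [ 0.3338 -0.2327] [ 0.3565 -0.2462  0.0922]
pin_handle 0.94 [110.  245.8] [ 0.3351 -0.3042] [ 0.3735 -0.3238  0.1047]
pin_handle 0.49 [147.4 259.3] [ 0.4418 -0.2779] [ 0.4601 -0.2892  0.0907]
block_hole 0.7 [152.9 269.2] [ 0.4481 -0.2724] [ 0.4603 -0.28    0.0566]
block_hole 0.59 [145.6 260.6] [ 0.4106 -0.2641] [ 0.4556 -0.2914  0.086 ]
seat 0.7 [304.1 220.1] [0.5525 0.1563] [0.6263 0.0559 0.0864]
parts_dish 0.79 [251.4 338.5] [ 0.7291 -0.25  ] [ 0.7379 -0.2589  0.0139]
parts_dish 0.58 [299.3 173.7] [0.3841 0.3507] [0.5113 0.1829 0.1191]
chalk 0.45 [184.6 247. ] [ 0.3934 -0.1351] [ 0.404 -0.143  0.01 ]
pin 0.65 [118.6 274. ] [ 0.3724 -0.3182] [ 0.3677 -0.3158  0.0138]
pin 0.59 [151.5 278.6] [ 0.4439 -0.2778] [ 0.4729 -0.2957  0.0465]
pin 0.58 [143.  255.5] [ 0.3603 -0.2381] [ 0.4501 -0.2921  0.0978]
screwdriver 0.75 [366.3 183.5] [0.5869 0.4206] [0.5799 0.4336 0.0014]
side [ 0.229
[... 754 characters left out ...]
3468 -0.2461] [ 0.3434 -0.2526  0.0384]
screwdriver 0.78 [237.7 159.3] [0.5757 0.4077] [0.5384 0.3135 0.0856]
{'t': 1.0, 'qpos': array([ 1.0644,  0.4345,  0.025 ,  1.5732, -0.0116,  1.134 , -0.0751]), 'qvel': array([-0.0003,  0.0001,  0.0012, -0.0009,  0.0003, -0.001 , -0.0011]), 'joint_torque': array([ -0.0006, -67.0297,   1.0238, -31.6564,   0.0155,   0.0024,
         0.    ]), 'position': array([ 0.2456, -0.5747,  0.2313]), 'orientation': array([[ 0.9196,  0.3929,  0.    ],
       [ 0.3929, -0.9196, -0.    ],
       [ 0.    ,  0.    , -1.    ]]), 'force': array([ 0.4405,  0.3174, -0.0254]), 'moment': array([0.0015, 0.0398, 0.0617]), 'gripper_force': 0.0, 'grip_width': 0.08561961134165882}
```

View pics/scene.png

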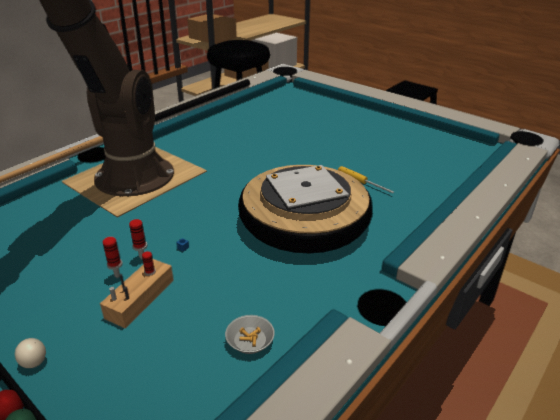

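View pics/side.png

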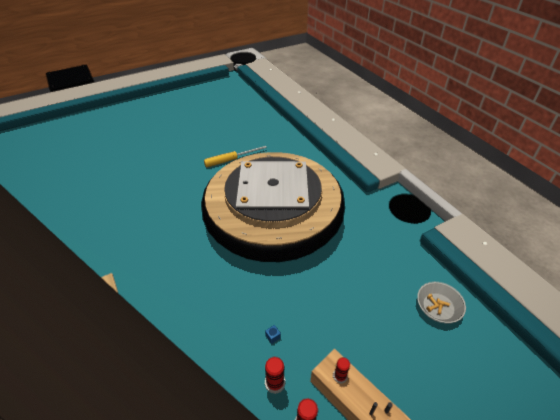

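Scene: the small pin stands in the block at about (148,262). Two taller look-alikes stand at (112,250) and (137,235), the dish at (250,337), and the access hole is on the far-left side of the plate. Side: the pin is at (342,368), and the access hole is the dark dot at (246,183). Next I go above the pin.

The manual's scale: shifts go in shares of 62.5 mm and turns go in shares of pi rad. Converting my numbers, 0.0505 m is 0.808, -0.0318 m is -0.5088.

Request:
send_path(plan={"segments":[[0, 0, 0, 0.808, -0.5088, 0, 0.085], [0, 0, 0, 0.808, -0.5088, 0, 0.085], [0, 0, 0, 0.808, -0.5088, 0, 0.085], [0, 0, 0, 0.808, -0.5088, 0, 0.085], [0, 0, 0, 0.808, -0.5088, 0, 0.085], [0, 0, 0, 0.808, -0.5088, 0, 0.085], [0, 0, 0, 0, 0, 0, 0.085]]})

```text
t: 1.88
position: [0.4525, -0.2751, 0.2316]
orientation: [[0.916, 0.401, 0.002], [0.401, -0.916, 0.002], [0.002, -0.001, -1.0]]
force: [-0.7, -0.5, 0.4]
grip_width: 0.0851
gripper_force: 0.0
```

```bash
cat > b.py <<'E'
from h import *
import sys
np.set_printoptions(precision=4,suppress=True)
f=grab_frame('wrist'); print(np.array(f['T']))
for n,z in dict(pin_handle=.078,block_hole=.045,pin=.018,access_hole=.117,swivel_axis=.117).items():
    for r in nets.place_of('wrist',n)[:4]:
        if r['p']>.2: print(n,round(r['p'],2),np.round(r['point'],1),atz(f,r['point'],z)[:2],atd(f,r['point']))
cv2.imwrite(f'pics/{sys.argv[1]}.png',f['img']); np.savez(sys.argv[1],**{k:np.array(v) for k,v in f.items()})
s=robot.read_state(); print(s['t'],s['position'],s['orientation'],s['force'])
E
python3 b.py w1
```

```text
[[ 0.4004  0.8711  0.2843  0.5247]
 [-0.9163  0.3809  0.1235 -0.2428]
 [-0.0006 -0.3099  0.9508  0.3742]
 [ 0.      0.      0.      1.    ]]
pin_handle 0.88 [276.6 293.9] [ 0.3513 -0.3143] [ 0.3233 -0.3258  0.0301]
pin_handle 0.81 [355.4 245.1] [ 0.435  -0.3646] [ 0.4195 -0.3856  0.027 ]
pin_handle 0.63 [288.5 200.6] [ 0.4505 -0.2838] [ 0.4551 -0.2812  0.0965]
block_hole 0.76 [288.  193.6] [ 0.449  -0.2847] [ 0.4603 -0.2785  0.0939]
pin 0.85 [295.9 280.1] [ 0.3443 -0.343 ] [ 0.3351 -0.3481 -0.0001]
pin 0.83 [217.  266.1] [ 0.3228 -0.2453] [ 0.3126 -0.2454 -0.0001]
pin 0.7 [287.2 184.1] [ 0.4526 -0.2828] [ 0.4598 -0.2788  0.0534]
2.175 [ 0.4483 -0.2817  0.2313] [[ 0.9206  0.3904 -0.0004]
 [ 0.3904 -0.9206 -0.0004]
 [-0.0005  0.0002 -1.    ]] [-0.3369  0.5473  0.6243]
```

View pics/w1.png

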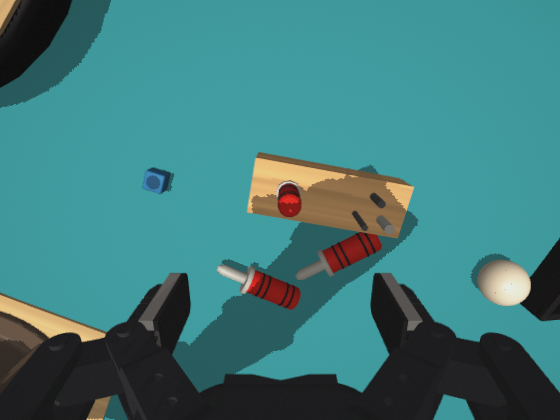

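The wrist view shows the pin in the block at (289,198). It also seems to show both larger look-alikes lying down, around (265,285) and (345,255), so I'll check against the scene camera.

```bash
python3 - <<'E'
from h import *
a=grab_frame('scene')['img'][180:340,60:260]; o=cv2.imread('pics/scene.png')[180:340,60:260]
b=grab_frame('side')['img'][300:420,220:420]; p=cv2.imread('pics/side.png')[300:420,220:420]
top=np.hstack([o,a]);bot=np.hstack([p,b])
cv2.imwrite('pics/cmp.png',cv2.resize(np.vstack([top,bot]),None,fx=2,fy=2))
E
```

```text
(no output)
```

View pics/cmp.png

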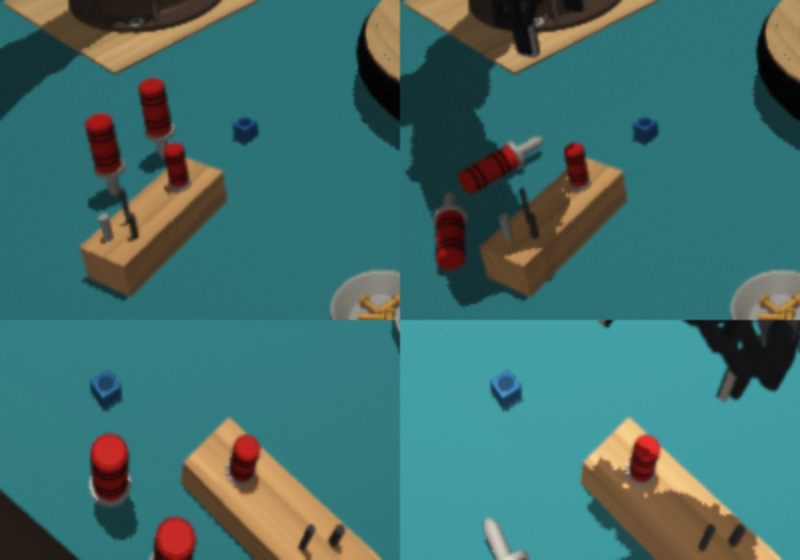

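Both oversized look-alikes toppled during the first second or so of simulated time. They had been balanced on their noses, and my gripper was about 10 cm above them. I continue with the real pin.

```bash
python3 - <<'E'
from h import *
np.set_printoptions(precision=4,suppress=True)
f=dict(np.load('w1.npz')); im=f['img'].astype(int)
m=(im[...,2]>110)&(im[...,1]<70)&(im[...,0]<80); m[:150]=0;m[225:]=0;m[:,:250]=0;m[:,325:]=0
ys,xs=np.nonzero(m); P=np.array([atd(f,(x,y)) for x,y in zip(xs,ys)])
print(len(P)); t=P[P[:,2]>.094]; print('top',len(t),t.mean(0),(t.min(0)+t.max(0))/2,t.min(0),t.max(0))
for c in ['scene','side']:
    g=grab_frame(c); im=g['img'].astype(int)
    r=(slice(245,280),slice(138,162)) if c=='scene' else (slice(350,390),slice(330,356))
    m=np.zeros((420,560),bool); m[r]=True
    m&=(im[...,2]>80)&(im[...,1]<60)&(im[...,0]<70); ys,xs=np.nonzero(m)
    u=cv2.minEnclosingCircle(np.c_[xs,ys].astype(np.float32)); print(c,len(xs),u,atz(g,(xs.mean(),ys.mean()),.073))
p=robot.read_state(); print(p['position'],p['orientation'])
E
```

```text
426
top 400 [ 0.4515 -0.2838  0.0964] [ 0.451  -0.2841  0.0958] [ 0.4405 -0.2943  0.0941] [ 0.4615 -0.2739  0.0974]
scene 88 ((148.0, 262.5), 10.688879013061523) [ 0.4449 -0.2802  0.073 ]
side 180 ((340.96478271484375, 369.1056213378906), 11.290690422058105) [ 0.4548 -0.2832  0.073 ]
[ 0.4488 -0.2809  0.2313] [[ 0.9201  0.3916 -0.0001]
 [ 0.3916 -0.9201 -0.0001]
 [-0.0001  0.0001 -1.    ]]
```

In the tool's units: 0.05 m is 0.8, 0.042 m is 0.672.

Request:
send_path(plan={"segments":[[0, 0, 0, 0.016, 0.056, 0.8, 0.055], [0, 0, 0, 0, 0, 0.8, 0.055], [0, 0, 0, 0, 0, 0.672, 0.055], [0, 0, 0, 0, 0, 0.32, 0.055], [0, 0, 0, 0, 0, 0.16, 0.055], [0, 0, 0, 0, 0, 0, 0.055], [0, 0, 0, 0, 0, 0, 0.0], [0, 0, 0, 0, 0, 0, 0.0]]}, grip_force=40)

```text
t: 3.38
position: [0.4522, -0.2835, 0.0604]
orientation: [[0.92, 0.393, 0.002], [0.393, -0.92, -0.001], [0.001, 0.002, -1.0]]
force: [-1.7, 1.6, 8.2]
grip_width: 0.0213
gripper_force: 38.8
```

Request:
send_path(plan={"segments":[[0, 0, 0, 0, 0, 0, 0.0], [0, 0, 0, 0, 0, 0, 0.0]]})

```text
t: 3.62
position: [0.4522, -0.2834, 0.0604]
orientation: [[0.92, 0.393, 0.002], [0.393, -0.92, -0.001], [0.001, 0.001, -1.0]]
force: [-0.0, 0.4, 6.8]
grip_width: 0.021
gripper_force: 38.9
```

In the tool's units: -0.055 m is -0.88, -0.04 m is -0.64.

Request:
send_path(plan={"segments":[[0, 0, 0, 0, 0, 0, 0.0], [0, 0, 0, 0, 0, -0.16, 0.0], [0, 0, 0, 0, 0, -0.32, 0.0], [0, 0, 0, 0, 0, -0.64, 0.0], [0, 0, 0, 0, 0, -0.88, 0.0], [0, 0, 0, 0, 0, -0.88, 0], [0, 0, 0, 0, 0, 0, 0], [0, 0, 0, 0, 0, 0, 0]]}, grip_force=60)

```text
t: 4.62
position: [0.451, -0.2828, 0.2391]
orientation: [[0.92, 0.393, -0.0], [0.393, -0.92, 0.0], [-0.0, -0.0, -1.0]]
force: [0.6, 0.6, -1.9]
grip_width: 0.0204
gripper_force: 59.2
```

```bash
python3 - <<'E'
from h import *
np.set_printoptions(precision=4,suppress=True)
for c in ['scene','side']:
    f=grab_frame(c)
    for n,z in dict(access_hole=.117,swivel_axis=.117).items():
        for r in nets.place_of(c,n)[:2]: print(c,n,round(r['p'],2),np.round(r['point'],1),atz(f,r['point'],z)[:2])
    # nut centroids: brass pixels on plate
    hsv=cv2.cvtColor(f['img'],cv2.COLOR_BGR2HSV)
    r=(slice(150,215),slice(255,350)) if c=='scene' else (slice(155,215),slice(228,318))
    m=np.zeros((420,560),np.uint8); m[r]=cv2.inRange(hsv,(8,110,60),(28,255,255))[r]
    n,_,st,ce=cv2.connectedComponentsWithStats(m)
    for k in range(1,n):
        if 8<st[k,4]<300: print(st[k,4],ce[k],atz(f,ce[k],.1195)[:2])
    x0,y0=r[1].start-10,r[0].start-10
    cv2.imwrite(f'pics/p_{c}.png',cv2.resize(f['img'][y0:y0+85,x0:x0+115],None,fx=5,fy=5,interpolation=cv2.INTER_CUBIC))
w=grab_frame('wrist'); print(robot.read_state()['position'], robot.read_state()['force']); cv2.imwrite('pics/w2.png',w['img'])
E
```

```text
scene swivel_axis 0.79 [305.8 182.2] [0.5499 0.1612]
16 [318.0625 167.875 ] [0.5311 0.241 ]
132 [343.8258 172.6439] [0.5999 0.2646]
20 [274.25 175.6 ] [0.467  0.1311]
22 [338.8636 190.5455] [0.642  0.1789]
26 [291.8846 199.8077] [0.5781 0.0676]
side access_hole 0.69 [246.7 186. ] [0.4978 0.169 ]
side swivel_axis 0.73 [270.4 180.9] [0.5556 0.1582]
side swivel_axis 0.34 [269.2 342.4] [ 0.3597 -0.2019]
45 [231.6    157.0667] [0.5121 0.2875]
21 [247.619  164.4286] [0.5346 0.2398]
23 [298.6087 164.7826] [0.6458 0.1763]
31 [243.8065 199.2903] [0.471  0.1281]
32 [300.1875 199.5   ] [0.5824 0.065 ]
67 [232.4776 210.2239] [0.434  0.1082]
78 [312.4103 210.1538] [0.588  0.0224]
[ 0.4512 -0.2829  0.2385] [ 0.5791 -0.4671 -1.7834]
```

View pics/w2.png

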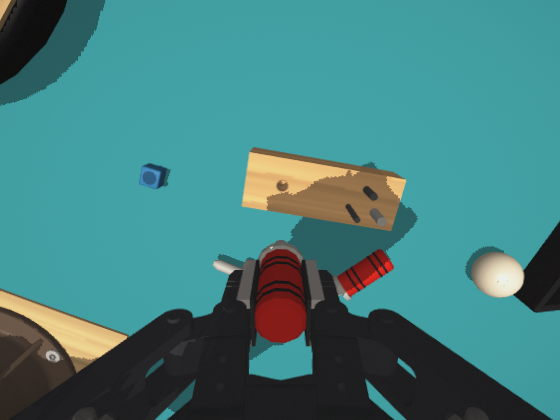

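The wrist view shows the pin in the gripper, with its nose near (282,245), and the block hole empty at (282,186). Next is a viewing pose short of the access hole.

In the tool's units: -0.051 m is -0.816, 0.022 m is 0.352.

Request:
send_path(plan={"segments":[[0, 0, 0, 0.352, -0.816, 0, 0], [0, 0, 0, 0.352, -0.816, 0, 0], [0, 0, 0, 0.352, -0.816, 0, 0], [0, 0, 0, 0.352, -0.816, 0, 0], [0, 0, 0, 0.352, -0.816, 0, 0], [0, 0, 0, 0.352, -0.816, 0, 0], [0, 0, 0, 0.352, -0.816, 0, 0], [0, 0, 0, 0.352, -0.816, 0, 0]]})

```text
t: 5.98
position: [0.4529, 0.1629, 0.2392]
orientation: [[0.92, 0.392, 0.0], [0.392, -0.92, -0.0], [0.0, 0.0, -1.0]]
force: [0.9, -0.4, -1.8]
grip_width: 0.0205
gripper_force: 59.2
```

Request:
send_path(plan={"segments":[[0, 0, 0, 0, 0, 0, 0], [0, 0, 0, 0, 0, 0, 0]]})

```text
t: 6.22
position: [0.453, 0.1607, 0.2389]
orientation: [[0.919, 0.393, -0.001], [0.393, -0.919, -0.001], [-0.001, 0.0, -1.0]]
force: [0.2, -0.8, -0.6]
grip_width: 0.0202
gripper_force: 59.3
```

```bash
python3 b.py w3
```

```text
[[ 0.3926  0.8735  0.2878  0.5259]
 [-0.9197  0.3727  0.1235  0.1928]
 [ 0.0007 -0.3132  0.9497  0.3813]
 [ 0.      0.      0.      1.    ]]
pin_handle 0.93 [540.6 385. ] [ 0.3513 -0.2434] [ 0.3234 -0.3132  0.0295]
pin_handle 0.56 [281.4 297.7] [0.3442 0.1135] [0.4611 0.1645 0.2731]
pin 0.74 [499.4 367.9] [ 0.3209 -0.2464] [ 0.3215 -0.2452  0.019 ]
pin 0.63 [281.4 240.8] [0.3828 0.1297] [0.4561 0.162  0.2041]
access_hole 0.83 [275.  144.1] [0.4981 0.1852] [0.497 0.185 0.107]
swivel_axis 0.71 [342.6  93.2] [0.5549 0.1521] [0.5546 0.1524 0.1193]
6.525 [0.4533 0.1602 0.2393] [[ 0.9203  0.3912  0.0001]
 [ 0.3912 -0.9203 -0.0003]
 [-0.      0.0004 -1.    ]] [ 0.7831  0.7524 -1.1961]
```

View pics/w3.png

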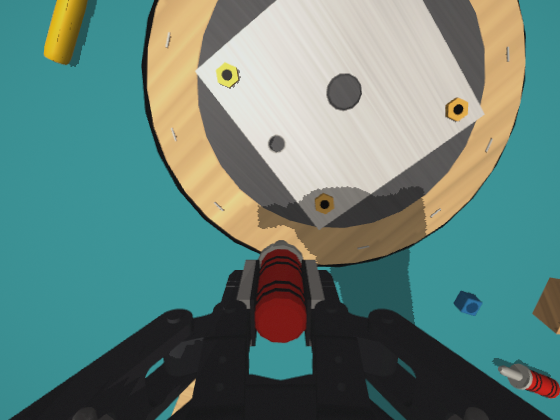

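Wrist: the access hole is at (276,144) and the axis rivet at (344,92), which matches the nets. I go over the hole and down to about 8 mm above the plate.

In the tool's units: 0.03 m is 0.48, 0.026 m is 0.416.

Request:
send_path(plan={"segments":[[0, 0, 0, 0.416, -0.04, 0, 0], [0, 0, 0, 0.416, -0.04, 0, 0], [0, 0, 0, 0, 0, 0.48, 0], [0, 0, 0, 0, 0, 0.416, 0], [0, 0, 0, 0, 0, 0.208, 0], [0, 0, 0, 0, 0, 0, 0], [0, 0, 0, 0, 0, 0, 0]]})

```text
t: 7.4
position: [0.4996, 0.1865, 0.1713]
orientation: [[0.92, 0.393, 0.001], [0.393, -0.92, 0.001], [0.002, 0.0, -1.0]]
force: [0.3, -0.4, -1.0]
grip_width: 0.0202
gripper_force: 59.3
```

```bash
python3 - <<'E'
from h import *
np.set_printoptions(precision=4,suppress=True)
ii=[]
for c,(x,y) in dict(scene=(300,175),side=(247,183)).items():
    f=grab_frame(c); ii.append(cv2.resize(f['img'][y-35:y+20,x-35:x+35],(630,495),interpolation=cv2.INTER_CUBIC)[:, :390 if 0 else 630])
    for n,z in dict(pin=.127).items():
        for r in nets.place_of(c,n)[:3]: print(c,n,round(r['p'],2),np.round(r['point'],1),atz(f,r['point'],z)[:2])
f=grab_frame('wrist'); ii.append(f['img'][120:320,200:360])
a=[cv2.resize(i,(266,400) if k==2 else (266,209)) for k,i in enumerate(ii)]
cv2.imwrite('pics/c3.png',np.hstack([np.vstack(a[:2]),cv2.resize(a[2],(334,418))]))
for _ in range(3): print(robot.read_state()['position'])
E
```

```text
scene pin 0.89 [128.2 248.8] [ 0.4401 -0.3185]
scene pin 0.75 [ 79.8 277.1] [ 0.4416 -0.4377]
scene pin 0.52 [295.4 168.9] [0.4956 0.1857]
side pin 0.74 [244.2 176.5] [0.5031 0.1925]
side pin 0.62 [263.6 399.6] [ 0.3085 -0.2805]
[0.4993 0.1864 0.1709]
[0.4993 0.1864 0.1709]
[0.4993 0.1864 0.1709]
```

View pics/c3.png

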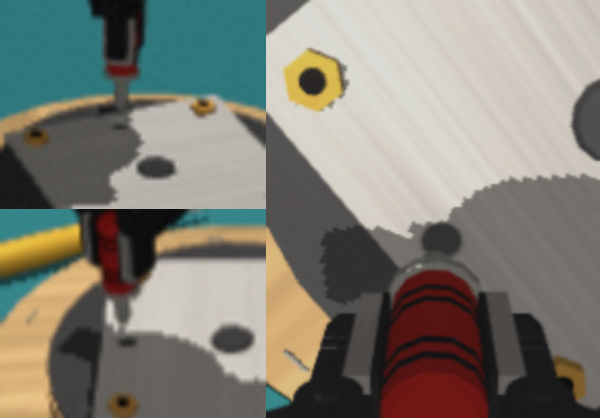

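```bash
python3 - <<'E'
from h import *
np.set_printoptions(precision=4,suppress=True)
for c,t,h in (('scene',(297.1,168.4),(296.3,173.4)),('side',(244.1,179.3),(245.4,183.))):
    f=grab_frame(c); print(c,atz(f,t,.1285),atz(f,h,.117),(atz(f,h,.117)-atz(f,t,.1285))[:2])
f=grab_frame('wrist'); px=(200+(441-266)*160/334,120+240*200/418)
print(px,atz(f,px,.117))
E
```

```text
scene [0.499  0.1887 0.1285] [0.5019 0.1819 0.117 ] [ 0.0029 -0.0067]
side [0.4978 0.1815 0.1285] [0.4999 0.1804 0.117 ] [ 0.0021 -0.0011]
(283.83233532934133, 234.83253588516746) [0.4994 0.1846 0.117 ]
```

In the tool's units: 0.004 m is 0.064, 0.002 m is 0.032.

Request:
send_path(plan={"segments":[[0, 0, 0, 0.008, 0.032, 0, 0], [0, 0, 0, 0, 0, 0.064, 0], [0, 0, 0, 0, 0, 0.064, 0], [0, 0, 0, 0, 0, 0.048, 0], [0, 0, 0, 0, 0, 0.032, 0], [0, 0, 0, 0, 0, 0, 0]]})

```text
t: 8.55
position: [0.5001, 0.1846, 0.1571]
orientation: [[0.92, 0.393, -0.0], [0.393, -0.92, -0.0], [-0.0, 0.0, -1.0]]
force: [-0.1, 0.3, -1.4]
grip_width: 0.0203
gripper_force: 59.3
```

In the tool's units: 0.002 m is 0.032.

Request:
send_path(plan={"segments":[[0, 0, 0, 0, 0, 0.032, 0], [0, 0, 0, 0, 0, 0.032, 0], [0, 0, 0, 0, 0, 0, 0]]})

```text
t: 8.93
position: [0.5001, 0.1846, 0.1531]
orientation: [[0.92, 0.393, -0.0], [0.393, -0.92, -0.0], [-0.0, 0.0, -1.0]]
force: [-0.1, -0.1, -1.0]
grip_width: 0.0207
gripper_force: 59.3
```

In the tool's units: 0.0015 m is 0.024, 0.001 m is 0.016.

Request:
send_path(plan={"segments":[[0, 0, 0, 0, 0, 0.024, 0], [0, 0, 0, 0, 0, 0.016, 0], [0, 0, 0, 0, 0, 0, 0]]})

```text
t: 9.3
position: [0.5001, 0.1846, 0.1507]
orientation: [[0.92, 0.393, -0.0], [0.393, -0.92, -0.0], [-0.0, 0.0, -1.0]]
force: [-0.1, 0.0, -1.8]
grip_width: 0.0205
gripper_force: 59.3
```

In the tool's units: 0.0008 m is 0.0128.

Request:
send_path(plan={"segments":[[0, 0, 0, 0, 0, 0.0128, 0], [0, 0, 0, 0, 0, 0, 0]]})

```text
t: 9.55
position: [0.5002, 0.1846, 0.1499]
orientation: [[0.92, 0.393, -0.0], [0.393, -0.92, -0.0], [-0.0, 0.0, -1.0]]
force: [0.3, -0.3, -1.8]
grip_width: 0.0206
gripper_force: 59.3
```

In the tool's units: 0.0005 m is 0.008.

Request:
send_path(plan={"segments":[[0, 0, 0, 0, 0, 0.008, 0], [0, 0, 0, 0, 0, 0, 0]]})

```text
t: 9.8
position: [0.5002, 0.1846, 0.1495]
orientation: [[0.92, 0.393, -0.0], [0.393, -0.92, -0.0], [-0.0, 0.0, -1.0]]
force: [0.9, 0.7, -1.6]
grip_width: 0.0206
gripper_force: 59.3
```

In the tool's units: 0.0006 m is 0.0096.

Request:
send_path(plan={"segments":[[0, 0, 0, 0, 0, 0.0096, 0], [0, 0, 0, 0, 0, 0, 0]]})

```text
t: 10.05
position: [0.5004, 0.1847, 0.1492]
orientation: [[0.92, 0.393, 0.0], [0.393, -0.92, 0.0], [0.0, 0.0, -1.0]]
force: [-1.5, -0.8, 4.9]
grip_width: 0.0201
gripper_force: 59.9
```

In the tool's units: 0.0006 m is 0.0096.

Request:
send_path(plan={"segments":[[0, 0, 0, 0, 0, 0.0096, 0], [0, 0, 0, 0, 0, 0, 0]]})

```text
t: 10.3
position: [0.5005, 0.1848, 0.1491]
orientation: [[0.92, 0.393, 0.001], [0.393, -0.92, 0.0], [0.001, 0.0, -1.0]]
force: [-1.7, -1.3, 8.5]
grip_width: 0.0203
gripper_force: 60.6
```

In the tool's units: 0.0005 m is 0.008.

Request:
send_path(plan={"segments":[[0, 0, 0, 0, 0, 0.008, 0], [0, 0, 0, 0, 0, 0, 0]]})

```text
t: 10.55
position: [0.5006, 0.1848, 0.1489]
orientation: [[0.92, 0.393, 0.001], [0.393, -0.92, 0.0], [0.001, 0.0, -1.0]]
force: [-3.6, -1.3, 12.2]
grip_width: 0.0207
gripper_force: 61.0
```

Contact is at the expected height, with the nose on the base plate at about 12 N. I now tabulate the anticlockwise arc in tool axes.

In the tool's units: -0.002 m is -0.032, 0.0014 m is 0.0224.

```bash
python3 - <<'E'
import numpy as np
R=np.array([[.92,.3925],[.3925,-.92]])
p=np.array([.5000,.1846]); h=np.array([.4985,.185]); c=np.array([.5555,.1528])
r0=np.degrees(np.arctan2(*(h-c)[::-1])); print(r0)
s=2.5/66
P=lambda k:66*np.array([np.cos(np.radians(r0)+k*s),np.sin(np.radians(r0)+k*s)])
for k in range(0,36): 
    d=R.T@(P(k+1)-P(k)); print(k,np.round(d,2),np.round((P(k+1)-P(0))/1000+p,4))
E
```

```text
150.53736163932865
0 [-1.96  1.56] [0.4988 0.1824]
1 [-1.9   1.63] [0.4977 0.1802]
2 [-1.83  1.7 ] [0.4967 0.1779]
3 [-1.77  1.77] [0.4958 0.1756]
4 [-1.7   1.83] [0.4949 0.1732]
5 [-1.63  1.9 ] [0.4942 0.1708]
6 [-1.56  1.96] [0.4935 0.1684]
7 [-1.48  2.02] [0.4929 0.166 ]
8 [-1.4   2.07] [0.4925 0.1635]
9 [-1.32  2.12] [0.4921 0.161 ]
10 [-1.24  2.17] [0.4918 0.1586]
11 [-1.16  2.22] [0.4916 0.1561]
12 [-1.07  2.26] [0.4915 0.1536]
13 [-0.99  2.3 ] [0.4915 0.1511]
14 [-0.9   2.33] [0.4916 0.1486]
15 [-0.81  2.37] [0.4917 0.1461]
16 [-0.72  2.39] [0.492  0.1436]
17 [-0.63  2.42] [0.4924 0.1411]
18 [-0.54  2.44] [0.4929 0.1387]
19 [-0.44  2.46] [0.4934 0.1362]
20 [-0.35  2.48] [0.4941 0.1338]
21 [-0.26  2.49] [0.4948 0.1314]
22 [-0.16  2.5 ] [0.4956 0.1291]
23 [-0.07  2.5 ] [0.4965 0.1267]
24 [0.03 2.5 ] [0.4975 0.1245]
25 [0.12 2.5 ] [0.4986 0.1222]
26 [0.22 2.49] [0.4998 0.12  ]
27 [0.31 2.48] [0.5011 0.1178]
28 [0.4  2.47] [0.5024 0.1157]
29 [0.5  2.45] [0.5038 0.1137]
30 [0.59 2.43] [0.5053 0.1117]
31 [0.68 2.41] [0.5069 0.1097]
32 [0.77 2.38] [0.5085 0.1078]
33 [0.86 2.35] [0.5103 0.106 ]
34 [0.95 2.31] [0.512  0.1043]
35 [1.04 2.28] [0.5139 0.1026]
```

Request:
send_path(plan={"segments":[[0, 0, 0, 0, 0, -0.0048, 0], [0, 0, 0, -0.032, 0.0224, 0, 0], [0, 0, 0, 0, 0, 0, 0]]})

```text
t: 10.92
position: [0.4999, 0.1839, 0.1492]
orientation: [[0.919, 0.393, 0.003], [0.393, -0.919, 0.002], [0.003, -0.001, -1.0]]
force: [0.6, 2.7, 6.6]
grip_width: 0.0204
gripper_force: 60.1
```

In the tool's units: -0.0019 m is -0.0304, -0.0018 m is -0.0288.

Request:
send_path(plan={"segments":[[0, 0, 0, -0.0304, 0.0256, 0, 0], [0, 0, 0, -0.0288, 0.0272, 0, 0], [0, 0, 0, 0, 0, 0, 0]]})

```text
t: 11.3
position: [0.4983, 0.1801, 0.1492]
orientation: [[0.919, 0.394, 0.004], [0.393, -0.919, 0.003], [0.005, -0.002, -1.0]]
force: [1.8, 5.0, 4.6]
grip_width: 0.0201
gripper_force: 59.9
```

In the tool's units: -0.0018 m is -0.0288.

Request:
send_path(plan={"segments":[[0, 0, 0, -0.0288, 0.0288, 0, 0], [0, 0, 0, 0, 0, 0, 0]]})

```text
t: 11.55
position: [0.4974, 0.1778, 0.1492]
orientation: [[0.919, 0.394, 0.004], [0.394, -0.919, 0.003], [0.005, -0.002, -1.0]]
force: [2.3, 4.8, 4.4]
grip_width: 0.0207
gripper_force: 59.9
```

In the tool's units: 0.0019 m is 0.0304, 0.0018 m is 0.0288.

Request:
send_path(plan={"segments":[[0, 0, 0, -0.0272, 0.0288, 0, 0], [0, 0, 0, -0.0256, 0.0304, 0, 0], [0, 0, 0, 0, 0, 0, 0]]})

```text
t: 11.92
position: [0.4959, 0.1731, 0.1492]
orientation: [[0.919, 0.394, 0.004], [0.394, -0.919, 0.003], [0.005, -0.002, -1.0]]
force: [2.1, 4.9, 4.1]
grip_width: 0.0203
gripper_force: 59.9
```

In the tool's units: 0.002 m is 0.032, -0.0016 m is -0.0256.

Request:
send_path(plan={"segments":[[0, 0, 0, -0.0256, 0.032, 0.0016, 0], [0, 0, 0, -0.024, 0.032, 0, 0], [0, 0, 0, 0, 0, 0, 0]]})

```text
t: 12.3
position: [0.4945, 0.1684, 0.1492]
orientation: [[0.919, 0.394, 0.004], [0.394, -0.919, 0.004], [0.005, -0.002, -1.0]]
force: [2.0, 4.7, 5.9]
grip_width: 0.0203
gripper_force: 59.9
```

In the tool's units: 0.0021 m is 0.0336, -0.0014 m is -0.0224.

Request:
send_path(plan={"segments":[[0, 0, 0, -0.0224, 0.0336, 0, 0], [0, 0, 0, -0.0208, 0.0336, 0, 0], [0, 0, 0, 0, 0, 0, 0]]})

```text
t: 12.68
position: [0.4936, 0.1635, 0.1492]
orientation: [[0.919, 0.394, 0.004], [0.394, -0.919, 0.004], [0.005, -0.002, -1.0]]
force: [1.3, 5.4, 5.3]
grip_width: 0.0207
gripper_force: 59.9
```

In the tool's units: 0.0022 m is 0.0352, -0.0012 m is -0.0192.

Request:
send_path(plan={"segments":[[0, 0, 0, -0.0192, 0.0352, 0, 0], [0, 0, 0, -0.0192, 0.0352, 0, 0], [0, 0, 0, 0, 0, 0, 0]]})

```text
t: 13.05
position: [0.493, 0.1586, 0.1492]
orientation: [[0.919, 0.394, 0.003], [0.394, -0.919, 0.004], [0.005, -0.002, -1.0]]
force: [0.5, 4.7, 5.1]
grip_width: 0.0204
gripper_force: 60.0
```

In the tool's units: 0.0023 m is 0.0368, -0.0011 m is -0.0176.

Request:
send_path(plan={"segments":[[0, 0, 0, -0.0176, 0.0368, 0, 0], [0, 0, 0, -0.016, 0.0368, 0, 0], [0, 0, 0, 0, 0, 0, 0]]})

```text
t: 13.42
position: [0.4927, 0.1536, 0.1491]
orientation: [[0.919, 0.394, 0.003], [0.394, -0.919, 0.004], [0.004, -0.002, -1.0]]
force: [0.3, 6.2, 5.5]
grip_width: 0.0205
gripper_force: 60.0
```

In the tool's units: 0.0024 m is 0.0384, 0.0023 m is 0.0368.

Request:
send_path(plan={"segments":[[0, 0, 0, -0.0144, 0.0368, 0, 0], [0, 0, 0, -0.0128, 0.0384, 0, 0], [0, 0, 0, 0, 0, 0, 0]]})

```text
t: 13.8
position: [0.4928, 0.1487, 0.1491]
orientation: [[0.919, 0.394, 0.003], [0.394, -0.919, 0.004], [0.004, -0.002, -1.0]]
force: [-0.4, 7.2, 6.9]
grip_width: 0.0209
gripper_force: 60.1
```

Request:
send_path(plan={"segments":[[0, 0, 0, -0.0112, 0.0384, 0, 0], [0, 0, 0, -0.0096, 0.0384, 0, 0], [0, 0, 0, 0, 0, 0, 0]]})

```text
t: 14.18
position: [0.4934, 0.1439, 0.1491]
orientation: [[0.919, 0.394, 0.003], [0.394, -0.919, 0.004], [0.004, -0.002, -1.0]]
force: [-0.8, 6.7, 6.9]
grip_width: 0.0204
gripper_force: 60.2
```

In the tool's units: 0.0025 m is 0.04, 0.0024 m is 0.0384.

Request:
send_path(plan={"segments":[[0, 0, 0, -0.008, 0.0384, 0, 0], [0, 0, 0, -0.0064, 0.04, 0, 0], [0, 0, 0, 0, 0, 0, 0]]})

```text
t: 14.55
position: [0.4943, 0.1391, 0.1491]
orientation: [[0.919, 0.394, 0.002], [0.394, -0.919, 0.004], [0.004, -0.002, -1.0]]
force: [-1.2, 6.7, 7.8]
grip_width: 0.0202
gripper_force: 60.3
```

In the tool's units: 0.0025 m is 0.04, -0.0003 m is -0.0048.

Request:
send_path(plan={"segments":[[0, 0, 0, -0.0048, 0.04, 0, 0], [0, 0, 0, -0.0032, 0.04, 0, 0], [0, 0, 0, 0, 0, 0, 0]]})

```text
t: 14.92
position: [0.4955, 0.1344, 0.149]
orientation: [[0.919, 0.394, 0.002], [0.394, -0.919, 0.004], [0.003, -0.003, -1.0]]
force: [-3.1, 7.1, 7.9]
grip_width: 0.0208
gripper_force: 60.4
```

In the tool's units: 0.0025 m is 0.04, -0.0001 m is -0.0016.

Request:
send_path(plan={"segments":[[0, 0, 0, -0.0016, 0.04, 0, 0], [0, 0, 0, 0, 0.04, 0, 0], [0, 0, 0, 0, 0, 0, 0]]})

```text
t: 15.3
position: [0.4972, 0.1297, 0.149]
orientation: [[0.919, 0.395, 0.002], [0.395, -0.919, 0.003], [0.003, -0.003, -1.0]]
force: [-2.8, 6.8, 8.2]
grip_width: 0.0206
gripper_force: 60.4
```

In the tool's units: 0.0025 m is 0.04, 0.0002 m is 0.0032.

Request:
send_path(plan={"segments":[[0, 0, 0, 0.0016, 0.04, 0, 0], [0, 0, 0, 0.0032, 0.04, 0, 0], [0, 0, 0, 0, 0, 0, 0]]})

```text
t: 15.68
position: [0.4991, 0.1228, 0.1479]
orientation: [[0.92, 0.393, -0.0], [0.393, -0.92, 0.0], [-0.0, -0.0, -1.0]]
force: [-0.7, 2.7, -1.0]
grip_width: 0.0205
gripper_force: 59.4
```

The nose has dropped: z is down and the vertical force is gone. I push home gently.

In the tool's units: 0.001 m is 0.016.

Request:
send_path(plan={"segments":[[0, 0, 0, 0, 0, 0.016, 0], [0, 0, 0, 0, 0, 0.016, 0], [0, 0, 0, 0, 0, 0, 0]]})

```text
t: 16.05
position: [0.4991, 0.1224, 0.1457]
orientation: [[0.92, 0.393, -0.0], [0.393, -0.92, -0.0], [-0.0, -0.0, -1.0]]
force: [-1.2, 2.5, -1.4]
grip_width: 0.0206
gripper_force: 59.4
```

In the tool's units: 0.001 m is 0.016.

Request:
send_path(plan={"segments":[[0, 0, 0, 0, 0, 0.016, 0], [0, 0, 0, 0, 0, 0.016, 0], [0, 0, 0, 0, 0, 0, 0]]})

```text
t: 16.42
position: [0.4992, 0.1224, 0.1438]
orientation: [[0.92, 0.393, -0.0], [0.393, -0.92, -0.0], [-0.0, 0.0, -1.0]]
force: [-2.1, 2.9, -0.1]
grip_width: 0.0204
gripper_force: 59.4
```

In the tool's units: 0.001 m is 0.016, -0.0003 m is -0.0048.

Request:
send_path(plan={"segments":[[0, 0, 0, 0, -0.0048, 0.016, 0], [0, 0, 0, 0, 0, 0.016, 0], [0, 0, 0, 0, 0, 0, 0]]})

```text
t: 16.8
position: [0.4992, 0.1225, 0.1419]
orientation: [[0.92, 0.393, 0.0], [0.393, -0.92, -0.0], [-0.0, 0.0, -1.0]]
force: [0.0, 1.6, -1.6]
grip_width: 0.0205
gripper_force: 59.3
```

In the tool's units: 0.0015 m is 0.024, 0.001 m is 0.016.

Request:
send_path(plan={"segments":[[0, 0, 0, 0, -0.0032, 0.016, 0], [0, 0, 0, 0, 0, 0.024, 0], [0, 0, 0, 0, 0, 0.016, 0], [0, 0, 0, 0, 0, 0, 0]]})

```text
t: 17.3
position: [0.4991, 0.1227, 0.1384]
orientation: [[0.92, 0.393, -0.0], [0.393, -0.92, -0.0], [-0.0, 0.0, -1.0]]
force: [-0.8, 0.4, -1.2]
grip_width: 0.0201
gripper_force: 59.3
```

In the tool's units: 0.0015 m is 0.024.

Request:
send_path(plan={"segments":[[0, 0, 0, 0, 0, 0.024, 0], [0, 0, 0, 0, 0, 0.024, 0], [0, 0, 0, 0, 0, 0.024, 0], [0, 0, 0, 0, 0, 0, 0]]})

```text
t: 17.8
position: [0.499, 0.1229, 0.1339]
orientation: [[0.92, 0.393, -0.0], [0.393, -0.92, -0.0], [-0.0, 0.0, -1.0]]
force: [0.1, 0.2, -0.1]
grip_width: 0.0203
gripper_force: 59.3
```

In the tool's units: 0.0008 m is 0.0128.

Request:
send_path(plan={"segments":[[0, 0, 0, 0, 0, 0.0128, 0], [0, 0, 0, 0, 0, 0, 0]]})

```text
t: 18.05
position: [0.499, 0.1229, 0.1332]
orientation: [[0.92, 0.393, -0.0], [0.393, -0.92, -0.0], [-0.0, 0.0, -1.0]]
force: [-0.4, 0.6, -1.0]
grip_width: 0.0203
gripper_force: 59.3
```

In the tool's units: 0.0006 m is 0.0096.

Request:
send_path(plan={"segments":[[0, 0, 0, 0, 0, 0.0096, 0], [0, 0, 0, 0, 0, 0, 0]]})

```text
t: 18.3
position: [0.499, 0.1229, 0.1326]
orientation: [[0.92, 0.393, -0.0], [0.393, -0.92, -0.0], [-0.0, 0.0, -1.0]]
force: [0.6, 0.4, -1.6]
grip_width: 0.0201
gripper_force: 59.3
```

In the tool's units: 0.0005 m is 0.008.

Request:
send_path(plan={"segments":[[0, 0, 0, 0, 0, 0.008, 0], [0, 0, 0, 0, 0, 0, 0]]})

```text
t: 18.55
position: [0.4991, 0.1229, 0.1324]
orientation: [[0.92, 0.393, 0.0], [0.393, -0.92, -0.0], [0.0, 0.0, -1.0]]
force: [-2.3, -0.6, 4.3]
grip_width: 0.0205
gripper_force: 60.0
```

In the tool's units: 0.0004 m is 0.0064.

Request:
send_path(plan={"segments":[[0, 0, 0, 0, 0, 0.0064, 0], [0, 0, 0, 0, 0, 0, 0]]})

```text
t: 18.8
position: [0.4991, 0.1229, 0.1324]
orientation: [[0.92, 0.393, 0.001], [0.393, -0.92, -0.0], [0.0, 0.0, -1.0]]
force: [-2.6, -1.7, 8.8]
grip_width: 0.0205
gripper_force: 60.6
```

The collar is flush: TCP z is 17 mm below where the nose first touched, and the contact is firm but light. I release and withdraw.

In the tool's units: -0.05 m is -0.8, -0.03 m is -0.48.

Request:
send_path(plan={"segments":[[0, 0, 0, 0, 0, 0, 0.055], [0, 0, 0, 0, 0, 0, 0.055], [0, 0, 0, 0, 0, 0, 0.055], [0, 0, 0, 0, 0, 0, 0.055], [0, 0, 0, 0, 0, -0.32, 0.055], [0, 0, 0, 0, 0, -0.8, 0.055], [0, 0, 0, 0, 0, -0.8, 0.055], [0, 0, 0, -0.8, 0, -0.48, 0.055]]}, grip_force=20)

```text
t: 19.8
position: [0.4551, 0.1045, 0.284]
orientation: [[0.919, 0.394, 0.004], [0.394, -0.919, 0.002], [0.004, -0.001, -1.0]]
force: [0.1, -0.4, 0.3]
grip_width: 0.0549
gripper_force: 0.0
```

Request:
send_path(plan={"segments":[[0, 0, 0, -0.48, 0, 0, 0.055], [0, 0, 0, 0, 0, 0, 0.055]]})

```text
t: 20.05
position: [0.4241, 0.0906, 0.2822]
orientation: [[0.92, 0.392, 0.001], [0.392, -0.92, -0.001], [0.0, 0.001, -1.0]]
force: [0.7, -0.3, 0.4]
grip_width: 0.0549
gripper_force: 0.0
```

```bash
python3 - <<'E'
from h import *
f=grab_frame('wrist'); s=grab_frame('side'); cv2.imwrite('pics/end.png',np.hstack([cv2.resize(f['img'],(400,300)),cv2.resize(s['img'][130:230,200:335],(400,300))]))
E
```

```text
(no output)
```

View pics/end.png

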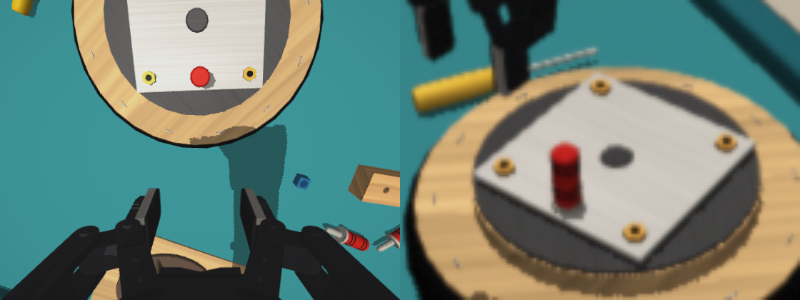

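The pin stands upright and flush in the access hole (wrist view (200,77)), the plate has turned, and the gripper is clear. I hand in.

```bash
python3 -c "
from rig import workorder; print(workorder.close_job())"
```

```text
the job is handed in; nothing more can be done
None
```

The pin is home with its collar flush on the swivel plate and was left standing there (force readings stayed near 12 N or less, about 20 s used), but the two larger look-alike pins, which began balanced on their noses, toppled as the arm first moved, with the gripper about 10 cm above them.

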